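# Clip pull check on a seated module

### The arm

A 6-joint arm with a two-finger parallel gripper is mounted at the origin on the work surface. World frame = base frame: x ahead of the robot, y to its left, z up, the work surface at z = 0. Lengths are in m, angles in rad, forces in N, time in s.
With the tool pointing down it reaches from about 0.375 to 0.9 m from the base axis. Payload 3.1 kg.
Tool frame: the origin (TCP) lies at the very end of the fingers, on their centre line; the grasp point (between the pads) lies 19 mm behind it; z points along the fingers, y is the direction in which the jaws open and shut (so a half turn about z gives the same grasp; the last joint's range is limited). The gripper opens to 87 mm and grips with 3 to 60 N. Pads are 19 mm wide; open, the fingers measure 117 mm over their backs; the gripper's body (75 mm by 190 mm) begins 51 mm behind the grasp point.
Start: joints at [-1.385, 0.527, 1.433, -0, 1.181, -0.178], TCP at [0.222, -0.584, 0.223] pointing down, gripper open.
Joint ranges: [-3.08, 3.08], [-0.75, 2.2], [0.22, 2.44], [-1.43, 4.57], [0, 2.65], [-2.85, 2.85]. Speed limits (rad/s): [2.79, 2.79, 3.14, 3.14, 3.14, 3.14].

### API

Orientations are given as a unit quaternion [x, y, z, w].
In Python, from rig import robot, optics gives the robot as it stands.
- The arm moves only by the shell command python3 -m inch 'ROWS' [FORCE]. ROWS is JSON, a list of rows, each an object of numbers: "ax", "ay", "az": the turn, a rotation vector about the tool's x, y, z in rad; "dx", "dy", "dz": the shift along the tool's x, y, z in mm; "gripper": the opening in per cent of the stroke, from 0 (shut) to 100 (fully open). In form: [{"ax": .., "ay": .., "az": .., "dx": .., "dy": .., "dz": .., "gripper": ..}, ...]. A call has 1 to 8 rows; each row shifts and turns the commanded pose from where the row before left it, along the tool's axes as they then stand; what a row does not reach is not made up. A row lasts 1/10 s, in which the tool goes at most 50 mm and 8.59 degrees, less where a joint would pass 70% of its speed; a pose out of reach is approached as far as the arm can. A call with a gripper value outside its range is refused whole. The fingers move at their own pace and stop on an object; FORCE is the grip in N (left out, the last holds). Time passes only in rows, so rows that do not move let the fingers close. It gives the time, the measured TCP pose, the force and the opening at its end, in the units of the state.
- robot.get_obs(): the state, without advancing time (a new reading comes with each control period).
- optics.camera(name): name is "side" or "top"; returns a dict with "img" (400x640x3 uint8, red, green, blue), "depth" (400x640 float32, m along the optical axis (not along the pixel's ray), 0 where there is no reading), "camera_matrix" (3x3 intrinsics, pixels), "position" and "attitude" of the camera in the world. Camera axes: x right, y up, looking along -z (the intrinsics and any distortion apply to the point x, -y, -z); pixel columns grow to the right and rows downward; lengths in m; the calibration is good to about 2 mm. A picture is of the moment at which its call begins.
- robot.hand_in(): hands the job in, once; it reports no verdict.
The state is a dict: "time": time; "q": joint angles; "joint_velocities": joint speeds; "joint_torque": joint torques, N m; "position": TCP position; "tool_rot": TCP orientation; "ft_force": force on the tool from outside, world axes, zero at the start; "moment": the same for the moment, N m; "grip_width": finger opening in m.
Only numpy, scipy, OpenCV 4.12 (cv2) and the standard library are available. Lean on these libraries where they do the work, as an engineer would, in place of code of your own. Each camera call takes 0.05 s, during which the arm holds its last target.

### The job

Check that the blue module's clip really holds it: first draw its stiff orange slide gate out until the red pointer stands on the green stripe, so that only the clip is holding, then take the gauge knob on top of the module and pull it straight up, smoothly, until about half of the green band is out of the tube - never on into the red - and hold it there for two seconds. Ease the knob back down to rest, do not let it snap, and let go, leaving the gate on the green stripe and the module seated. Leave the grey nest and everything else on the bench alone.

Things in the scene. Friction and masses are not known exactly. Their poses are not given: they have to be found in the camera images.
- blue_station: Fixed nest of the BLUE module (blue box, yellow band). Origin on the bench; local x from gate to module, z up. Base plate x -140..100, y +/-55, 12 mm thick. Module 70 x 62 mm at x = 45, y = 0, top 67 mm up; on it a white gauge tube, 36 mm across, rim 113 mm up, and a black knob over it. Orange gate plate x -80..6 when shut, top 25 mm up, between steel rails at y = +/-34, tops 29 mm up.
- blue_gate (a joint): Blue nest's orange slide gate, m drawn out along the nest's local -x: 0 = shut over the module's foot, hard stop 0.075. Starts at 0 to 0.012. About 6 N sliding friction; stays where left. Its red pointer runs over a white strip on the +y rail and is on the strip's green stripe (28 mm long) at 0.036 to 0.064.
- blue_gate_knob (a point): Grip point of the blue nest's gate: on the axis of its upright round black knob (24 mm diameter, 48 mm tall), 24 mm below its top; the point is 50 mm, the top 74 mm, the gate plate 25 mm above the bench. Moves with the gate; when shut at local x = -60, y = 0, 105 mm from the gauge knob's axis.
- blue_gauge (a joint): Blue nest's pull gauge, m its knob is pulled up: 0 = rest, end stop 0.055. A 350 N/m spring pulls it down (12 N at 0.035); the pull goes through to the module. The stem leaving the tube's rim is white up to 0.028, green from 0.028 to 0.042 (10 to 15 N), then red.
- blue_gauge_knob (a point): Grip point of the blue nest's gauge: on the axis of its upright round black knob (30 mm diameter, 44 mm tall), 22 mm below its top. At rest the point is 138.5 mm, the knob's top 160.5 mm and its underside 116.5 mm above the bench, 3.5 mm above the tube's rim. Moves straight up with the gauge.
- blue_module (a joint): m that the blue module has come up out of its seat; 0 = fully seated. A good clip holds it against about 24 N.
- grey_station: A second nest of the same shape and size, its module GREY with a white band; not part of the job. Origin and axes as in the blue nest.
- grey_gate_knob (a point): The same point on the grey nest's gate knob.
- grey_gauge_knob (a point): The same point on the grey nest's gauge knob.
- parts_tray: Bystander: blue plastic tray with eight compartments, 160 x 240 x 35 mm. Origin: centre of its underside.
- flux_bottle: Bystander: yellow bottle with white cap, 56 mm across, 150 mm tall. Origin: centre of its underside.
- screwdriver: Bystander: screwdriver lying flat. Origin: on the handle's axis line.
- solder_spool: Bystander: standing spool of solder wire, 60 mm across, 46 mm high. Origin: centre of its underside.
- meter: Bystander: hand-held orange meter lying on its back, 150 x 78 x 34 mm. Origin: centre of its underside.
- mug: Bystander: white mug, 80 mm across, 92 mm tall. Origin: centre of its underside.

How it is judged:
By the outcome, as a careful person would: the job done as asked, in the order asked, and still so for the second after the job is handed in, with the robot touching nothing.
It also fails if it takes over 48 s, if anything falls off the work surface, if the arm or the gripper's body presses on something with over 40 N, if the wrist force passes 120 N, or if a joint passes its speed limit or range.

## Working session

There is one attempt and no reset: what is moved stays moved. The work goes in short steps, Python scripts to look and compute and a shell command to move; the robot and the scene stay as the last step left them, time stands still between calls to the robot, and variables do not carry over. Pictures are saved under pics/ and viewed, and the job is handed in when it is done.

```bash
ls; mkdir -p pics
python3 - <<'E'
from rig import robot, optics
import cv2, numpy as np
o=robot.get_obs(); print({k:np.round(v,3) for k,v in o.items()})
for n in("side","top"):
    c=optics.camera(n); cv2.imwrite(f"pics/{n}0.png",c["img"][:,:,::-1]); np.savez(f"{n}0.npz",**c)
    print(n,c["camera_matrix"],c["position"],c["attitude"],c.keys())
E
```

```text
pics
{'time': np.float64(0.0), 'q': array([-1.386,  0.528,  1.434, -0.   ,  1.181, -0.179]), 'joint_velocities': array([ 0.   ,  0.001,  0.001, -0.001,  0.   ,  0.001]), 'joint_torque': array([  0.   , -44.004, -17.659,   0.063,   0.058,  -0.   ]), 'position': array([ 0.222, -0.583,  0.222]), 'tool_rot': array([ 0.984,  0.181, -0.   , -0.001]), 'ft_force': array([-0.499, -0.358,  0.252]), 'moment': array([-0.007,  0.026, -0.001]), 'grip_width': np.float64(0.087)}
side [[432.45118643   0.         310.28266324]
 [  0.         432.45118643 192.49559562]
 [  0.           0.           1.        ]] [0.3198589  0.89301977 1.07795028] [-0.05101451  0.36256643  0.92365196 -0.11318201] dict_keys(['img', 'depth', 'camera_matrix', 'position', 'attitude'])
top [[476.75005622   0.         311.05162493]
 [  0.         476.75005622 198.30352616]
 [  0.           0.           1.        ]] [0.40904294 0.03781619 1.57969223] [ 0.03064462 -0.03531711 -0.70311336  0.70953874] dict_keys(['img', 'depth', 'camera_matrix', 'position', 'attitude'])
```

View pics/top0.png

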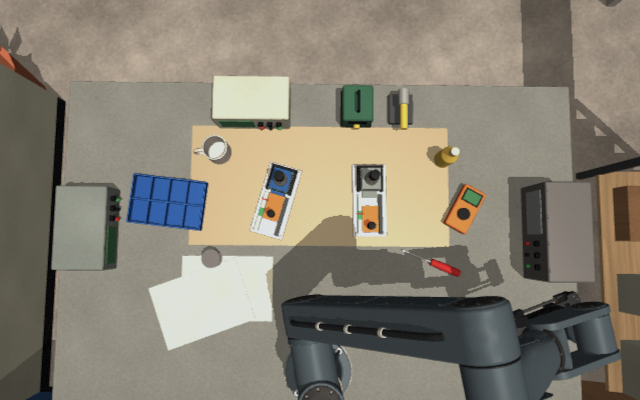

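View pics/side0.png

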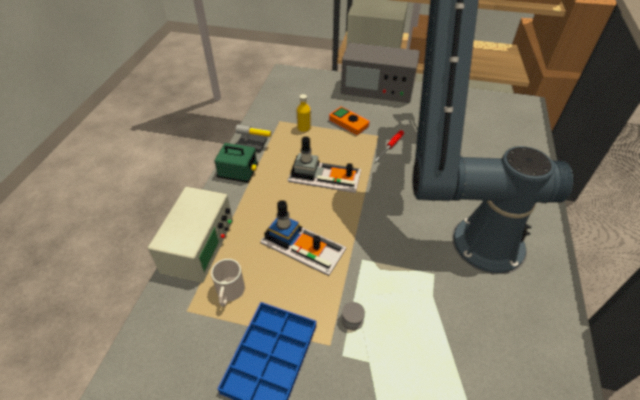

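```bash
cat > h.py <<'E'
import numpy as np, cv2
from scipy.spatial.transform import Rotation as R
def load(f): return dict(np.load(f))
def ray(c,u,v):
    K=c["camera_matrix"]; d=np.array([(u-K[0,2])/K[0,0],-(v-K[1,2])/K[1,1],-1.]); return R.from_quat(c["attitude"]).apply(d)
def onz(c,u,v,z):
    d=ray(c,u,v); p=c["position"]; return p+d*(z-p[2])/d[2]
def proj(c,P):
    q=R.from_quat(c["attitude"]).inv().apply(np.asarray(P)-c["position"]); K=c["camera_matrix"]
    return np.array([K[0,2]+K[0,0]*q[0]/-q[2],K[1,2]-K[1,1]*q[1]/-q[2]])
def crop(c,x0,y0,x1,y1,f,s):
    cv2.imwrite(f,cv2.resize(c["img"][y0:y1,x0:x1,::-1],None,fx=s,fy=s,interpolation=cv2.INTER_CUBIC))
def tri(c1,a,c2,b):
    d1=ray(c1,*a);d2=ray(c2,*b);A=np.stack([d1,-d2],1);s=np.linalg.lstsq(A,c2["position"]-c1["position"],rcond=None)[0]
    p=c1["position"]+s[0]*d1;q=c2["position"]+s[1]*d2;return (p+q)/2,np.linalg.norm(p-q)
E
python3 - <<'E'
from h import *
t=load("top0.npz");s=load("side0.npz")
crop(t,240,150,310,250,"pics/t1.png",6)
crop(s,250,190,350,280,"pics/s1.png",6)
E
```

```text
(no output)
```

View pics/t1.png

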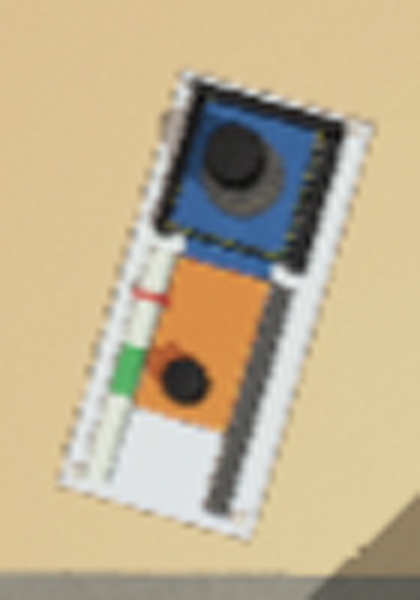

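View pics/s1.png

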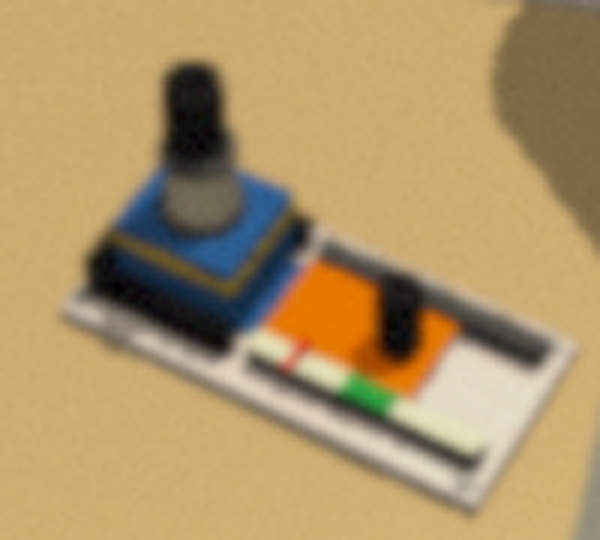

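Run:
```python
from h import *
t=load("top0.npz");s=load("side0.npz")
def blobs(c,x0,y0,x1,y1,f):
    im=c["img"][y0:y1,x0:x1].astype(int);m=f(im[...,0],im[...,1],im[...,2]).astype(np.uint8)
    n,l,st,ce=cv2.connectedComponentsWithStats(m)
    return [(st[i,4],ce[i]+[x0,y0],st[i,:4]) for i in range(1,n) if st[i,4]>4]
dark=lambda r,g,b:(np.maximum(np.maximum(r,g),b)<60)
print("gauge",blobs(t,272,167,286,184,dark)); print("gate",blobs(t,263,206,278,221,dark))
print("green",blobs(t,250,200,270,222,lambda r,g,b:(g>1.5*r)&(g>1.5*b)&(g>80)))
print("red",blobs(t,255,190,272,206,lambda r,g,b:(r>1.6*g)&(g<1.4*b)&(r>100)))
pc=np.array([(185,72),(375,125),(250,540),(60,487)])/6+[240,150]-.4
P=np.array([onz(t,*p,0.012) for p in pc]);print(P, [np.linalg.norm(P[i]-P[(i+1)%4]) for i in range(4)])
x=(P[0]+P[1]-P[2]-P[3])/2;x/=np.linalg.norm(x);y=(P[0]+P[3]-P[1]-P[2]);y/=np.linalg.norm(y)
print("x",x,"yaw",np.degrees(np.arctan2(x[1],x[0])),"y yaw",np.degrees(np.arctan2(-y[0],y[1])), "origin",P.mean(0)+0.02*x)
K=onz(t,278.6,175.8,.1605);G=onz(t,270.5,213,.074);print("K",K,"G",G,np.linalg.norm((K-G)[:2]),np.degrees(np.arctan2(*(K-G)[1::-1])))
# side: knob tops
for n,a in(("K",(191/6+250-.4,72/6+190-.4)),("G",(402/6+250-.4,284/6+190-.4))):
    z={"K":.1605,"G":.074}[n]; print(n,"side",onz(s,*a,z))
print(tri(t,(278.6,175.8),s,(191/6+249.6,72/6+189.6)),tri(t,(270.5,213),s,(402/6+249.6,284/6+189.6)))
```

```text
gauge [(np.int32(9), array([272.33333333, 169.        ]), array([0, 0, 2, 6], dtype=int32)), (np.int32(9), array([283.        , 167.33333333]), array([8, 0, 6, 2], dtype=int32)), (np.int32(91), array([278.63736264, 176.01098901]), array([ 2,  4, 10, 11], dtype=int32))]
gate [(np.int32(36), array([270.33333333, 213.02777778]), array([4, 4, 7, 7], dtype=int32))]
green [(np.int32(26), array([261.        , 211.15384615]), array([9, 8, 5, 8], dtype=int32))]
red [(np.int32(5), array([265.8, 199.2]), array([9, 9, 4, 2], dtype=int32))]
[[0.67709365 0.16420529 0.012     ]
 [0.64847294 0.05862827 0.012     ]
 [0.41907051 0.12443569 0.012     ]
 [0.44700871 0.22864033 0.012     ]] [np.float64(0.10938762901690739), np.float64(0.23865475642330328), np.float64(0.10788489219736357), np.float64(0.2389371336046678)]
x [ 0.96209686 -0.27270795  0.        ] yaw -15.82546949735471 y yaw -15.088663097973939 origin [0.56715339 0.13852323 0.012     ]
K [0.60883115 0.12701452 0.1605    ] G [0.50213999 0.15625107 0.074     ] 0.11062449939466734 -15.324557714655468
K side [0.6119774  0.12152872 0.1605    ]
G side [0.50069064 0.15613879 0.074     ]
(array([0.60892968, 0.12681518, 0.16686509]), np.float64(0.00200670792304433)) (array([0.50142753, 0.15614897, 0.07392461]), np.float64(0.0014466122909199894))
```

```bash
python3 -m inch '[{"az":0.127},{"az":0.127,"dy":-10},{"az":0.127,"dy":-10},{"az":0.127,"dx":10,"dy":-20},{"az":0.126,"dx":10,"dy":-20,"gripper":60},{"dx":15,"dy":-35},{"dx":10,"dy":-40},{"dx":10,"dy":-40}]' 35; python3 -m inch '[{"dx":5,"dy":-40},{"dy":-40},{"dy":-40},{"dy":-40},{"dy":-40},{"dy":-40},{"dy":-40},{"dy":-40}]'
python3 - <<'E'
from rig import robot
from h import *
o=robot.get_obs();p=o["position"];m=R.from_quat(o["tool_rot"]).as_matrix();print(p,m.round(3),np.degrees(np.arctan2(m[1,0],m[0,0])),o["q"])
print("to G tool mm",m.T@(np.array([.502,.156,.2])-p)*1000)
E
```

```text
[ 0.22227076 -0.5834413   0.22167112] [[ 0.935  0.356 -0.   ]
 [ 0.356 -0.935  0.002]
 [ 0.    -0.002 -1.   ]] 20.84175803382598 [-1.38553153e+00  5.28382881e-01  1.43375036e+00 -2.37210262e-05
  1.18141960e+00 -1.78483789e-01]
to G tool mm [ 524.50298214 -591.48947499   22.9856978 ]invalid input
invalid input
```

```bash
python3 -m inch '[{"ax":0,"ay":0,"az":0.127,"dx":0,"dy":0,"dz":0,"gripper":60},{"ax":0,"ay":0,"az":0.127,"dx":0,"dy":-10,"dz":0,"gripper":60},{"ax":0,"ay":0,"az":0.127,"dx":0,"dy":-10,"dz":0,"gripper":60},{"ax":0,"ay":0,"az":0.127,"dx":10,"dy":-20,"dz":0,"gripper":60},{"ax":0,"ay":0,"az":0.126,"dx":10,"dy":-20,"dz":0,"gripper":60},{"ax":0,"ay":0,"az":0,"dx":15,"dy":-35,"dz":0,"gripper":60}]' 35
python3 - <<'E'
from rig import robot
from h import *
o=robot.get_obs();p=o["position"];m=R.from_quat(o["tool_rot"]).as_matrix();print(p,m.round(3),np.degrees(np.arctan2(m[1,0],m[0,0])),o["q"])
print("to G tool mm",m.T@(np.array([.502,.156,.2])-p)*1000)
E
```

```text
time: 0.7
position: [0.2653, -0.497, 0.2222]
tool_rot: [0.991, -0.137, -0.0, 0.0]
ft_force: [0.9, 0.2, 1.3]
grip_width: 0.0537
[ 0.26525432 -0.4969724   0.22215777] [[ 0.962 -0.272 -0.   ]
 [-0.272 -0.962 -0.001]
 [-0.     0.001 -1.   ]] -15.755774528853081 [-1.27858880e+00  4.44746737e-01  1.59020433e+00 -5.53021935e-04
  1.10610923e+00  5.67445320e-01]
to G tool mm [  50.54707803 -692.73981153   21.65608718]
```

```bash
python3 -m inch '[{"ax":0,"ay":0,"az":0,"dx":10,"dy":-40,"dz":0,"gripper":60},{"ax":0,"ay":0,"az":0,"dx":10,"dy":-40,"dz":0,"gripper":60},{"ax":0,"ay":0,"az":0,"dx":10,"dy":-40,"dz":0,"gripper":60},{"ax":0,"ay":0,"az":0,"dx":10,"dy":-40,"dz":0,"gripper":60},{"ax":0,"ay":0,"az":0,"dx":10,"dy":-40,"dz":0,"gripper":60},{"ax":0,"ay":0,"az":0,"dx":0,"dy":-40,"dz":0,"gripper":60},{"ax":0,"ay":0,"az":0,"dx":0,"dy":-40,"dz":0,"gripper":60},{"ax":0,"ay":0,"az":0,"dx":0,"dy":-40,"dz":0,"gripper":60}]'; python3 -m inch '[{"ax":0,"ay":0,"az":0,"dx":0,"dy":-40,"dz":0,"gripper":60},{"ax":0,"ay":0,"az":0,"dx":0,"dy":-40,"dz":0,"gripper":60},{"ax":0,"ay":0,"az":0,"dx":0,"dy":-40,"dz":0,"gripper":60},{"ax":0,"ay":0,"az":0,"dx":0,"dy":-40,"dz":0,"gripper":60},{"ax":0,"ay":0,"az":0,"dx":0,"dy":-40,"dz":0,"gripper":60},{"ax":0,"ay":0,"az":0,"dx":0,"dy":-40,"dz":0,"gripper":60},{"ax":0,"ay":0,"az":0,"dx":0,"dy":-30,"dz":0,"gripper":60},{"ax":0,"ay":0,"az":0,"dx":0,"dy":-15,"dz":0,"gripper":60}]';  python3 -m inch '[{"ax":0,"ay":0,"az":0,"dx":0,"dy":0,"dz":0,"gripper":60}]'
cat > st.py <<'E'
from rig import robot
from h import *
o=robot.get_obs();p=o["position"];m=R.from_quat(o["tool_rot"]).as_matrix();print(p,m.round(3).tolist(),np.degrees(np.arctan2(m[1,0],m[0,0])),o["q"].round(2), o["ft_force"].round(1))
print("to G tool mm",m.T@(np.array([.502,.156,.034])-p)*1000)
print("to K tool mm",m.T@(np.array([.6098,.1265,.123])-p)*1000)
E
python3 st.py
```

```text
time: 1.5
position: [0.3996, -0.1997, 0.2223]
tool_rot: [0.991, -0.135, -0.0, -0.0]
ft_force: [0.9, 0.0, -0.2]
grip_width: 0.0523
time: 2.3
position: [0.4756, 0.0757, 0.2223]
tool_rot: [0.991, -0.133, -0.0, -0.0]
ft_force: [0.4, -0.7, -0.2]
grip_width: 0.0524
time: 2.4
position: [0.4756, 0.075, 0.2223]
tool_rot: [0.991, -0.133, -0.0, -0.0]
ft_force: [0.0, -0.3, -0.1]
grip_width: 0.0523
[0.47556286 0.07495446 0.22226855] [[0.965, -0.264, -0.0], [-0.264, -0.965, 0.0], [-0.0, -0.0, -1.0]] -15.280859807900978 [-0.08  0.34  1.78  0.    1.02  1.76] [ 0.  -0.3 -0.1]
to G tool mm [  4.21805867 -85.11121364 188.28340284]
to K tool mm [115.94603141 -85.08222754  99.23875524]
```

```bash
python3 -m inch '[{"ax":0,"ay":0,"az":0,"dx":1,"dy":-15,"dz":0,"gripper":60},{"ax":0,"ay":0,"az":0,"dx":1,"dy":-25,"dz":0,"gripper":60},{"ax":0,"ay":0,"az":0,"dx":1,"dy":-25,"dz":0,"gripper":60},{"ax":0,"ay":0,"az":0,"dx":1,"dy":-15,"dz":0,"gripper":60},{"ax":0,"ay":0,"az":0,"dx":0,"dy":-5,"dz":15,"gripper":60},{"ax":0,"ay":0,"az":0,"dx":0,"dy":0,"dz":35,"gripper":60},{"ax":0,"ay":0,"az":0,"dx":0,"dy":0,"dz":35,"gripper":60},{"ax":0,"ay":0,"az":0,"dx":0,"dy":0,"dz":20,"gripper":60}]'; python3 -m inch '[{"ax":0,"ay":0,"az":0,"dx":0,"dy":0,"dz":0,"gripper":60},{"ax":0,"ay":0,"az":0,"dx":0,"dy":0,"dz":0,"gripper":60}]'; python3 st.py
python3 - <<'E'
from h import *
from rig import optics
s=optics.camera("side");crop(s,230,150,370,280,"pics/s2.png",5)
E
```

```text
time: 3.2
position: [0.5005, 0.153, 0.1152]
tool_rot: [0.991, -0.135, -0.002, 0.001]
ft_force: [-0.1, -0.4, -0.1]
grip_width: 0.0523
time: 3.4
position: [0.5022, 0.1534, 0.1176]
tool_rot: [0.991, -0.135, -0.0, 0.0]
ft_force: [0.7, -0.0, -0.3]
grip_width: 0.0522
[0.50221083 0.15341614 0.1175892 ] [[0.964, -0.267, -0.001], [-0.267, -0.964, -0.0], [-0.001, 0.0, -1.0]] -15.514861323213722 [ 0.08  0.55  1.78 -0.    0.81  1.93] [ 0.7 -0.  -0.3]
to G tool mm [-0.8472287  -2.4723215  83.58854446]
to K tool mm [110.86543049  -2.84094309  -5.47455618]
```

View pics/s2.png

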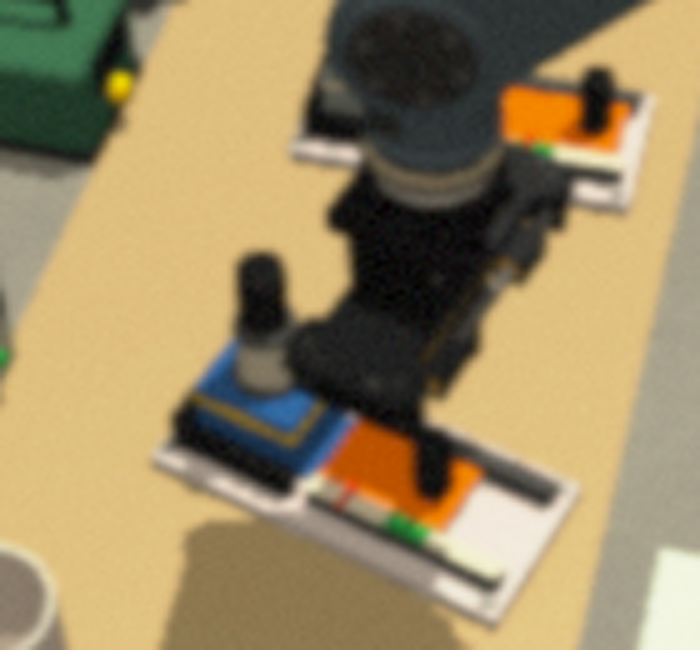

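Run:
```python
from h import *
s=load("side0.npz")
x=np.array([.964,-.267,0]);y=np.array([.267,.964,0]);T=np.array([.5022,.1534,.1176]);z=np.array([0,0,1])
f=lambda P:((proj(s,P)-[230,150])*5).round()
print("tcp",f(T),"grasp",f(T+.019*z),"fingers",f(T+.045*y),f(T-.045*y))
for a in(-1,1):
  for b in(-1,1): print(a,b,"75x:",f(T+.07*z+a*.0375*x+b*.095*y),"190x:",f(T+.07*z+a*.095*x+b*.0375*y), "75x75 top", f(T+.26*z+a*.0375*x+b*.0375*y))
c=np.array([.61,.1265,.16]);print("knob",f(c))
```

```text
tcp [431. 384.] grasp [431. 362.] fingers [392. 439.] [469. 330.]
-1 -1 75x: [572. 215.] 190x: [620. 322.] 75x75 top [536.  23.]
-1 1 75x: [404. 454.] 190x: [557. 419.] 75x75 top [462. 119.]
1 -1 75x: [455. 169.] 190x: [317. 197.] 75x75 top [401. -26.]
1 1 75x: [280. 397.] 190x: [246. 284.] 75x75 top [322.  65.]
knob [258. 266.]
```

```bash
python3 -m inch '[{"ax":0,"ay":0,"az":0,"dx":-1,"dy":-2.5,"dz":5,"gripper":60},{"ax":0,"ay":0,"az":0,"dx":0,"dy":0,"dz":15,"gripper":60},{"ax":0,"ay":0,"az":0,"dx":0,"dy":0,"dz":20,"gripper":60},{"ax":0,"ay":0,"az":0,"dx":0,"dy":0,"dz":20,"gripper":60},{"ax":0,"ay":0,"az":0,"dx":0,"dy":0,"dz":13,"gripper":60},{"ax":0,"ay":0,"az":0,"dx":0,"dy":0,"dz":6,"gripper":60},{"ax":0,"ay":0,"az":0,"dx":0,"dy":0,"dz":2,"gripper":60},{"ax":0,"ay":0,"az":0,"dx":0,"dy":0,"dz":0,"gripper":60}]'; python3 st.py
```

```text
time: 4.25
position: [0.5022, 0.1568, 0.0369]
tool_rot: [0.991, -0.135, 0.0, -0.0]
ft_force: [-0.0, -0.1, 0.7]
grip_width: 0.0522
[0.50219599 0.15679627 0.036886  ] [[0.964, -0.267, 0.001], [-0.267, -0.964, 0.0], [0.001, -0.0, -1.0]] -15.479431449589313 [0.09 0.69 1.82 0.   0.63 1.93] [-0.  -0.1  0.7]
to G tool mm [0.02158122 0.82049484 2.88578504]
to K tool mm [111.84806932   0.45481651 -86.03436363]
```

Good: at the gate knob. Close the gripper.

```bash
python3 -m inch '[{"ax":0,"ay":0,"az":0,"dx":0,"dy":0.5,"dz":0,"gripper":20},{"ax":0,"ay":0,"az":0,"dx":0,"dy":0,"dz":0,"gripper":10},{"ax":0,"ay":0,"az":0,"dx":0,"dy":0,"dz":0,"gripper":10},{"ax":0,"ay":0,"az":0,"dx":0,"dy":0,"dz":0,"gripper":10},{"ax":0,"ay":0,"az":0,"dx":0,"dy":0,"dz":0,"gripper":10}]' 35; python3 st.py
```

```text
time: 4.75
position: [0.5021, 0.1571, 0.0368]
tool_rot: [0.991, -0.135, 0.0, -0.001]
ft_force: [0.5, 4.5, 0.3]
grip_width: 0.0234
[0.50207631 0.15706015 0.03681441] [[0.963, -0.268, 0.001], [-0.268, -0.963, 0.002], [0.001, -0.002, -1.0]] -15.545979963178898 [0.09 0.69 1.82 0.   0.63 1.93] [0.5 4.5 0.3]
to G tool mm [0.2085148  1.04678374 2.81272726]
to K tool mm [112.03737531   0.41899015 -86.10297345]
```

```bash
python3 -m inch '[{"ax":0,"ay":0,"az":0,"dx":-2,"dy":-0.7,"dz":0,"gripper":10},{"ax":0,"ay":0,"az":0,"dx":-5,"dy":0,"dz":0,"gripper":10},{"ax":0,"ay":0,"az":0,"dx":-6,"dy":0,"dz":0,"gripper":10},{"ax":0,"ay":0,"az":0,"dx":-6,"dy":0,"dz":0,"gripper":10},{"ax":0,"ay":0,"az":0,"dx":-6,"dy":0,"dz":0,"gripper":10}]'; python3 st.py;python3 -m inch '[{"ax":0,"ay":0,"az":0,"dx":-6,"dy":0,"dz":0,"gripper":10},{"ax":0,"ay":0,"az":0,"dx":-6,"dy":0,"dz":0,"gripper":10},{"ax":0,"ay":0,"az":0,"dx":-4,"dy":0,"dz":0,"gripper":10},{"ax":0,"ay":0,"az":0,"dx":-2,"dy":0,"dz":0,"gripper":10},{"ax":0,"ay":0,"az":0,"dx":0,"dy":0,"dz":0,"gripper":10},{"ax":0,"ay":0,"az":0,"dx":0,"dy":0,"dz":0,"gripper":10}]'; python3 st.py;  python3 - <<'E'
from h import *
from rig import optics
s=optics.camera("side");crop(s,240,190,350,280,"pics/s3.png",6)
E
```

```text
time: 5.25
position: [0.4815, 0.1629, 0.0369]
tool_rot: [0.991, -0.134, 0.004, -0.0]
ft_force: [5.4, -4.2, -3.4]
grip_width: 0.0228
[0.48146663 0.16294119 0.03685677] [[0.964, -0.266, 0.008], [-0.266, -0.964, -0.001], [0.008, -0.001, -1.0]] -15.433835030946947 [ 0.11  0.68  1.87 -0.    0.58  1.95] [ 5.4 -4.2 -3.4]
to G tool mm [21.61798999  1.23058913  3.01805343]
to K tool mm [134.04869052   0.85707647 -85.13685605]
time: 5.85
position: [0.4634, 0.168, 0.0369]
tool_rot: [0.991, -0.134, 0.003, -0.0]
ft_force: [5.3, -2.8, -2.1]
grip_width: 0.0232
[0.46340287 0.16804662 0.03686741] [[0.964, -0.266, 0.006], [-0.266, -0.964, -0.0], [0.006, -0.001, -1.0]] -15.442173724512953 [ 0.12  0.67  1.91 -0.    0.56  1.96] [ 5.3 -2.8 -2.1]
to G tool mm [40.39414551  1.33873297  3.09881503]
to K tool mm [152.66912181   0.95376248 -85.25429184]
```

View pics/s3.png

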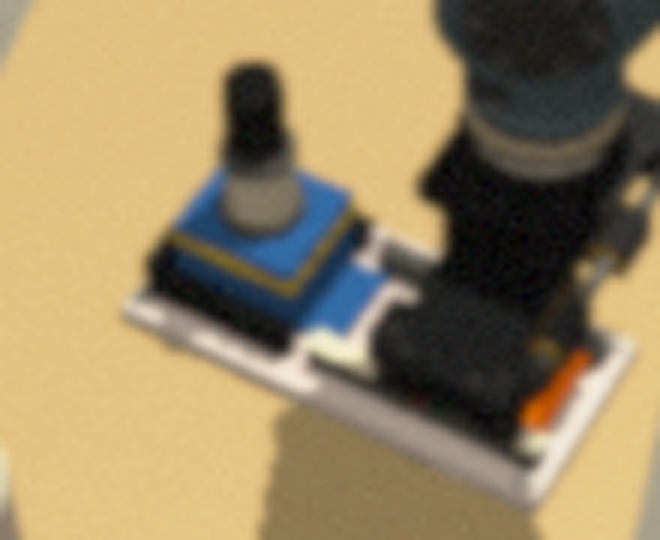

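```bash
python3 -m inch '[{"ax":0,"ay":0,"az":0,"dx":-2,"dy":0,"dz":0,"gripper":10},{"ax":0,"ay":0,"az":0,"dx":-1,"dy":0,"dz":0,"gripper":10},{"ax":0,"ay":0,"az":0,"dx":1.5,"dy":0,"dz":0,"gripper":10},{"ax":0,"ay":0,"az":0,"dx":0,"dy":0,"dz":0,"gripper":60},{"ax":0,"ay":0,"az":0,"dx":0,"dy":0,"dz":0,"gripper":60},{"ax":0,"ay":0,"az":0,"dx":0,"dy":0,"dz":0,"gripper":60},{"ax":0,"ay":0,"az":0,"dx":0,"dy":0,"dz":0,"gripper":60}]'; python3 st.py; python3 -m inch '[{"ax":0,"ay":0,"az":0,"dx":0,"dy":0,"dz":-5,"gripper":60},{"ax":0,"ay":0,"az":0,"dx":0,"dy":0,"dz":-20,"gripper":60},{"ax":0,"ay":0,"az":0,"dx":0,"dy":0,"dz":-35,"gripper":60},{"ax":0,"ay":0,"az":0,"dx":0,"dy":0,"dz":-40,"gripper":60},{"ax":0,"ay":0,"az":0,"dx":0,"dy":0,"dz":-40,"gripper":60},{"ax":0,"ay":0,"az":0,"dx":0,"dy":0,"dz":-20,"gripper":60},{"ax":0,"ay":0,"az":0,"dx":0,"dy":0,"dz":-5,"gripper":60},{"ax":0,"ay":0,"az":0,"dx":0,"dy":0,"dz":0,"gripper":60}]'; python3 st.py
python3 - <<'E'
from h import *
from rig import optics
s=optics.camera("side");crop(s,240,190,350,280,"pics/s4.png",6);np.savez("s4.npz",**s)
E
```

```text
time: 6.6
position: [0.458, 0.1688, 0.0364]
tool_rot: [0.991, -0.135, -0.001, 0.0]
ft_force: [1.3, 0.6, -0.9]
grip_width: 0.0467
[0.45798764 0.16880458 0.03640476] [[0.964, -0.267, -0.002], [-0.267, -0.964, -0.0], [-0.002, 0.001, -1.0]] -15.475374721312793 [0.12 0.67 1.91 0.   0.56 1.96] [ 1.3  0.6 -0.9]
to G tool mm [45.83712173  0.59534525  2.33055576]
to K tool mm [157.45522404   0.31751771 -86.8513485 ]
time: 7.4
position: [0.4589, 0.1689, 0.2021]
tool_rot: [0.991, -0.135, 0.001, -0.0]
ft_force: [0.8, -0.2, -0.6]
grip_width: 0.0525
[0.45888391 0.16885424 0.20207901] [[0.964, -0.267, 0.001], [-0.267, -0.964, 0.0], [0.001, -0.0, -1.0]] -15.47541464477929 [0.12 0.37 1.79 0.   0.98 1.96] [ 0.8 -0.2 -0.6]
to G tool mm [ 44.79514007   0.96596317 168.12865753]
to K tool mm [156.65744381   0.58927329  79.25361544]
```

View pics/s4.png

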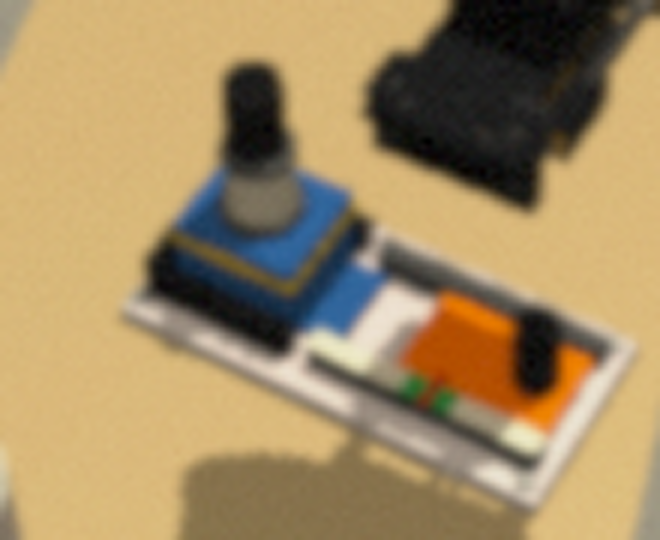

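```bash
python3 -m inch '[{"ax":0,"ay":0,"az":0,"dx":10,"dy":0,"dz":0,"gripper":65},{"ax":0,"ay":0,"az":0,"dx":25,"dy":0.5,"dz":0,"gripper":65},{"ax":0,"ay":0,"az":0,"dx":35,"dy":0,"dz":0,"gripper":65},{"ax":0,"ay":0,"az":0,"dx":35,"dy":0,"dz":0,"gripper":65},{"ax":0,"ay":0,"az":0,"dx":30,"dy":0,"dz":0,"gripper":65},{"ax":0,"ay":0,"az":0,"dx":15,"dy":0,"dz":0,"gripper":65},{"ax":0,"ay":0,"az":0,"dx":5,"dy":0,"dz":0,"gripper":65},{"ax":0,"ay":0,"az":0,"dx":0,"dy":0,"dz":0,"gripper":65}]'; python3 -m inch '[{"ax":0,"ay":0,"az":0,"dx":0,"dy":0,"dz":5,"gripper":65},{"ax":0,"ay":0,"az":0,"dx":0,"dy":0,"dz":5,"gripper":65},{"ax":0,"ay":0,"az":0,"dx":0,"dy":0,"dz":0,"gripper":65},{"ax":0,"ay":0,"az":0,"dx":0,"dy":0,"dz":0,"gripper":65}]'; python3 st.py
python3 - <<'E'
from h import *
from rig import optics
s=optics.camera("side");crop(s,220,140,350,260,"pics/s5.png",5);np.savez("s5.npz",**s)
E
```

```text
time: 8.25
position: [0.6081, 0.1265, 0.1997]
tool_rot: [0.991, -0.135, -0.001, 0.0]
ft_force: [0.1, 0.2, -1.3]
grip_width: 0.0565
time: 8.65
position: [0.6075, 0.1273, 0.1914]
tool_rot: [0.991, -0.134, -0.0, 0.0]
ft_force: [0.1, 0.3, -0.2]
grip_width: 0.0565
[0.6075362  0.12728335 0.19140354] [[0.964, -0.266, -0.001], [-0.266, -0.964, -0.0], [-0.001, 0.0, -1.0]] -15.450303180560253 [0.03 0.56 1.47 0.   1.11 1.87] [ 0.1  0.3 -0.2]
to G tool mm [-109.25660463    0.40368708  157.48410303]
to K tool mm [ 2.44103048  0.13782918 68.40179485]
```

View pics/s5.png

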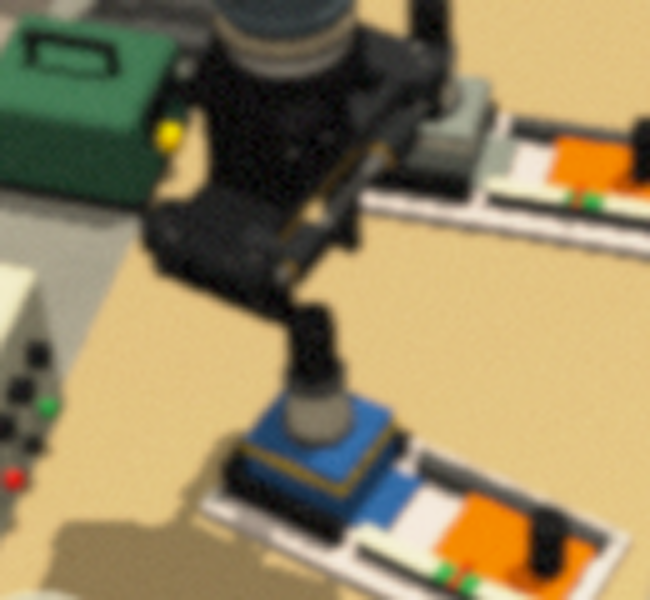

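```bash
python3 -m inch '[{"ax":0,"ay":0,"az":0,"dx":2,"dy":0,"dz":5,"gripper":65},{"ax":0,"ay":0,"az":0,"dx":0,"dy":0,"dz":12,"gripper":65},{"ax":0,"ay":0,"az":0,"dx":0,"dy":0,"dz":15,"gripper":65},{"ax":0,"ay":0,"az":0,"dx":0,"dy":0,"dz":15,"gripper":65},{"ax":0,"ay":0,"az":0,"dx":0,"dy":0,"dz":10,"gripper":65},{"ax":0,"ay":0,"az":0,"dx":0,"dy":0,"dz":5,"gripper":65},{"ax":0,"ay":0,"az":0,"dx":0,"dy":0,"dz":2,"gripper":65},{"ax":0,"ay":0,"az":0,"dx":0,"dy":0,"dz":0,"gripper":65}]'; python3 -m inch '[{"ax":0,"ay":0,"az":0,"dx":0,"dy":0,"dz":0,"gripper":65},{"ax":0,"ay":0,"az":0,"dx":0,"dy":0,"dz":0,"gripper":65}]'; python3 st.py
```

```text
time: 9.5
position: [0.6103, 0.1264, 0.1275]
tool_rot: [0.991, -0.135, 0.0, -0.0]
ft_force: [-0.4, -0.3, -0.3]
grip_width: 0.0566
time: 9.7
position: [0.6106, 0.1265, 0.1283]
tool_rot: [0.991, -0.135, 0.001, -0.0]
ft_force: [0.3, 0.4, 0.8]
grip_width: 0.0567
[0.61062643 0.12645621 0.12825507] [[0.964, -0.267, 0.001], [-0.267, -0.964, 0.0], [0.001, -0.0, -1.0]] -15.479736280056713 [0.03 0.64 1.52 0.   0.98 1.87] [0.3 0.4 0.8]
to G tool mm [-112.69931158    0.56138213   94.10156079]
to K tool mm [-0.81528667  0.18067356  5.25388197]
```

```bash
python3 -m inch '[{"ax":0,"ay":0,"az":0,"dx":-0.5,"dy":0,"dz":2,"gripper":45},{"ax":0,"ay":0,"az":0,"dx":0,"dy":0,"dz":1,"gripper":40},{"ax":0,"ay":0,"az":0,"dx":0,"dy":0,"dz":0,"gripper":36},{"ax":0,"ay":0,"az":0,"dx":0,"dy":0,"dz":0,"gripper":30},{"ax":0,"ay":0,"az":0,"dx":0,"dy":0,"dz":0,"gripper":15},{"ax":0,"ay":0,"az":0,"dx":0,"dy":0,"dz":0,"gripper":15},{"ax":0,"ay":0,"az":0,"dx":0,"dy":0,"dz":0,"gripper":15}]' 15; python3 st.py
python3 - <<'E'
from h import *
from rig import optics
s=optics.camera("side");crop(s,220,140,350,260,"pics/s6.png",5);np.savez("s6.npz",**s)
E
```

```text
time: 10.4
position: [0.6098, 0.1269, 0.1246]
tool_rot: [0.991, -0.135, 0.0, -0.0]
ft_force: [0.0, 2.2, 0.0]
grip_width: 0.0297
[0.60978439 0.12686166 0.12457622] [[0.964, -0.267, 0.0], [-0.267, -0.964, 0.001], [0.0, -0.001, -1.0]] -15.48586666261262 [0.03 0.64 1.52 0.   0.97 1.87] [0.  2.2 0. ]
to G tool mm [-111.66563288    0.75068739   90.55822692]
to K tool mm [0.11135491 0.34527681 1.57603407]
```

View pics/s6.png

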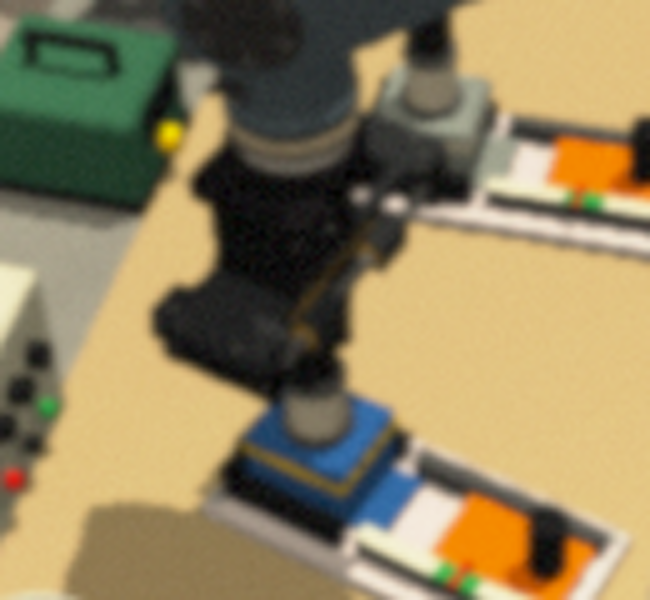

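```bash
python3 -m inch '[{"ax":0,"ay":0,"az":0,"dx":0,"dy":-0.4,"dz":0,"gripper":15},{"ax":0,"ay":0,"az":0,"dx":0,"dy":0,"dz":0,"gripper":15},{"ax":0,"ay":0,"az":0,"dx":0,"dy":0,"dz":-0.5,"gripper":15},{"ax":0,"ay":0,"az":0,"dx":0,"dy":0,"dz":-1,"gripper":15},{"ax":0,"ay":0,"az":0,"dx":0,"dy":0,"dz":-1.5,"gripper":15},{"ax":0,"ay":0,"az":0,"dx":0,"dy":0,"dz":-2,"gripper":15},{"ax":0,"ay":0,"az":0,"dx":0,"dy":0,"dz":-2,"gripper":15},{"ax":0,"ay":0,"az":0,"dx":0,"dy":0,"dz":-2,"gripper":15}]' 35; python3 st.py;python3 -m inch '[{"ax":0,"ay":0,"az":0,"dx":0,"dy":0,"dz":-2,"gripper":15},{"ax":0,"ay":0,"az":0,"dx":0,"dy":0,"dz":-2,"gripper":15},{"ax":0,"ay":0,"az":0,"dx":0,"dy":0,"dz":-2,"gripper":15},{"ax":0,"ay":0,"az":0,"dx":0,"dy":0,"dz":-2,"gripper":15},{"ax":0,"ay":0,"az":0,"dx":0,"dy":0,"dz":-2,"gripper":15}]'; python3 st.py
```

```text
time: 11.25
position: [0.6097, 0.1269, 0.1334]
tool_rot: [0.991, -0.135, -0.0, 0.0]
ft_force: [1.5, 1.2, -4.5]
grip_width: 0.0294
[0.60974159 0.12686357 0.13343012] [[0.964, -0.267, -0.0], [-0.267, -0.964, -0.0], [-0.0, 0.0, -1.0]] -15.484720613670909 [ 0.03  0.63  1.52 -0.    0.99  1.87] [ 1.5  1.2 -4.5]
to G tool mm [-111.5949971     0.67747375   99.44660456]
to K tool mm [ 0.15489555  0.33386857 10.43012615]
time: 11.75
position: [0.6097, 0.1269, 0.1433]
tool_rot: [0.991, -0.135, -0.0, 0.0]
ft_force: [2.4, -0.0, -7.2]
grip_width: 0.0293
[0.60967372 0.12689543 0.14334496] [[0.964, -0.267, -0.0], [-0.267, -0.964, -0.0], [-0.0, 0.0, -1.0]] -15.481758271506472 [ 0.03  0.62  1.51 -0.    1.01  1.87] [ 2.4 -0.  -7.2]
to G tool mm [-111.50003035    0.67722814  109.38148894]
to K tool mm [ 0.23389948  0.34444315 20.34493364]
```

```bash
python3 -m inch '[{"ax":0,"ay":0,"az":0,"dx":0,"dy":0,"dz":-2,"gripper":15},{"ax":0,"ay":0,"az":0,"dx":0,"dy":0,"dz":-2,"gripper":15},{"ax":0,"ay":0,"az":0,"dx":0,"dy":0,"dz":-2,"gripper":15},{"ax":0,"ay":0,"az":0,"dx":0,"dy":0,"dz":-2,"gripper":15},{"ax":0,"ay":0,"az":0,"dx":0,"dy":0,"dz":-2,"gripper":15},{"ax":0,"ay":0,"az":0,"dx":0,"dy":0,"dz":-2,"gripper":15}]'; python3 -m inch '[{"ax":0,"ay":0,"az":0,"dx":0,"dy":0,"dz":-1.5,"gripper":15},{"ax":0,"ay":0,"az":0,"dx":0,"dy":0,"dz":-1,"gripper":15},{"ax":0,"ay":0,"az":0,"dx":0,"dy":0,"dz":-1,"gripper":15},{"ax":0,"ay":0,"az":0,"dx":0,"dy":0,"dz":-0.5,"gripper":15},{"ax":0,"ay":0,"az":0,"dx":0,"dy":0,"dz":0,"gripper":15}]'; python3 st.py
python3 - <<'E'
from h import *
from rig import optics
s=optics.camera("side");crop(s,250,175,310,235,"pics/s7.png",10);np.savez("s7.npz",**s)
E
```

```text
time: 12.35
position: [0.6096, 0.1269, 0.1553]
tool_rot: [0.991, -0.135, -0.0, 0.0]
ft_force: [3.7, -0.3, -13.1]
grip_width: 0.0292
time: 12.85
position: [0.6096, 0.1269, 0.1594]
tool_rot: [0.991, -0.135, -0.0, 0.0]
ft_force: [4.3, 0.9, -12.3]
grip_width: 0.0294
[0.60964314 0.12688552 0.15943436] [[0.964, -0.267, -0.0], [-0.267, -0.964, -0.0], [-0.0, 0.0, -1.0]] -15.478329402524073 [ 0.03  0.6   1.5  -0.    1.05  1.87] [  4.3   0.9 -12.3]
to G tool mm [-111.47035396    0.64387935  125.46881131]
to K tool mm [ 0.26527252  0.32249652 36.43434333]
```

View pics/s7.png

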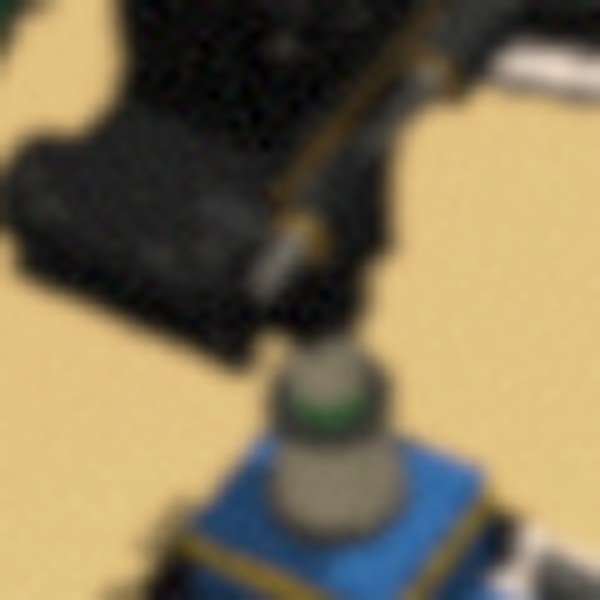

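Lift 34.9 mm at 12.3 N, and the picture shows the lower part of the green band at the rim (crop 330,410), with no red. I'll hold here.

```bash
for i in 1 2 3; do python3 -m inch '[{"ax":0,"ay":0,"az":0,"dx":0,"dy":0,"dz":0,"gripper":15},{"ax":0,"ay":0,"az":0,"dx":0,"dy":0,"dz":0,"gripper":15},{"ax":0,"ay":0,"az":0,"dx":0,"dy":0,"dz":0,"gripper":15},{"ax":0,"ay":0,"az":0,"dx":0,"dy":0,"dz":0,"gripper":15},{"ax":0,"ay":0,"az":0,"dx":0,"dy":0,"dz":0,"gripper":15},{"ax":0,"ay":0,"az":0,"dx":0,"dy":0,"dz":0,"gripper":15},{"ax":0,"ay":0,"az":0,"dx":0,"dy":0,"dz":0,"gripper":15},{"ax":0,"ay":0,"az":0,"dx":0,"dy":0,"dz":0,"gripper":15}]'; done
python3 - <<'E'
from h import *
from rig import optics
s=optics.camera("side");crop(s,250,175,310,235,"pics/s8.png",10)
E
```

```text
time: 13.7
position: [0.6096, 0.1269, 0.1595]
tool_rot: [0.991, -0.135, -0.0, 0.0]
ft_force: [3.3, -0.8, -13.7]
grip_width: 0.0293
time: 14.5
position: [0.6097, 0.1269, 0.1595]
tool_rot: [0.991, -0.135, -0.0, 0.0]
ft_force: [2.2, -0.4, -13.0]
grip_width: 0.0292
time: 15.3
position: [0.6097, 0.1269, 0.1595]
tool_rot: [0.991, -0.135, -0.0, 0.0]
ft_force: [2.1, -0.8, -13.2]
grip_width: 0.029
```

View pics/s8.png

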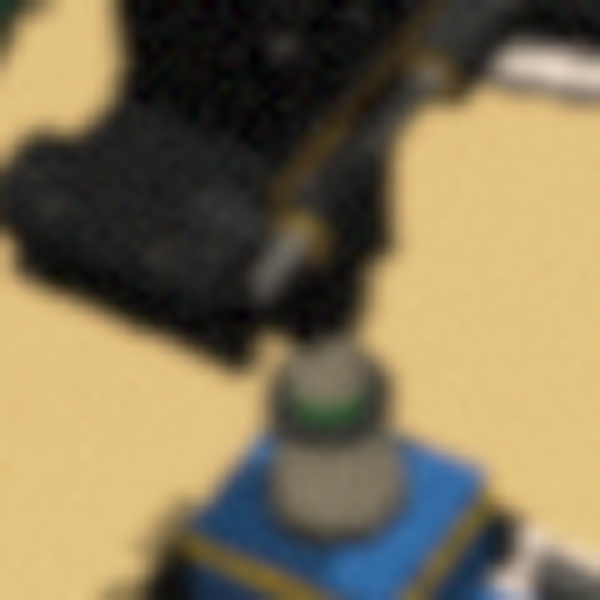

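```bash
python3 -m inch '[{"ax":0,"ay":0,"az":0,"dx":0,"dy":0,"dz":0.5,"gripper":15},{"ax":0,"ay":0,"az":0,"dx":0,"dy":0,"dz":1,"gripper":15},{"ax":0,"ay":0,"az":0,"dx":0,"dy":0,"dz":1.5,"gripper":15},{"ax":0,"ay":0,"az":0,"dx":0,"dy":0,"dz":2,"gripper":15},{"ax":0,"ay":0,"az":0,"dx":0,"dy":0,"dz":2,"gripper":15},{"ax":0,"ay":0,"az":0,"dx":0,"dy":0,"dz":2,"gripper":15},{"ax":0,"ay":0,"az":0,"dx":0,"dy":0,"dz":2,"gripper":15},{"ax":0,"ay":0,"az":0,"dx":0,"dy":0,"dz":2,"gripper":15}]'; python3 -m inch '[{"ax":0,"ay":0,"az":0,"dx":0,"dy":0,"dz":2,"gripper":15},{"ax":0,"ay":0,"az":0,"dx":0,"dy":0,"dz":2,"gripper":15},{"ax":0,"ay":0,"az":0,"dx":0,"dy":0,"dz":2,"gripper":15},{"ax":0,"ay":0,"az":0,"dx":0,"dy":0,"dz":2,"gripper":15},{"ax":0,"ay":0,"az":0,"dx":0,"dy":0,"dz":2,"gripper":15},{"ax":0,"ay":0,"az":0,"dx":0,"dy":0,"dz":2,"gripper":15},{"ax":0,"ay":0,"az":0,"dx":0,"dy":0,"dz":2,"gripper":15}]'; python3 -m inch '[{"ax":0,"ay":0,"az":0,"dx":0,"dy":0,"dz":1.5,"gripper":15},{"ax":0,"ay":0,"az":0,"dx":0,"dy":0,"dz":1.5,"gripper":15},{"ax":0,"ay":0,"az":0,"dx":0,"dy":0,"dz":1,"gripper":15},{"ax":0,"ay":0,"az":0,"dx":0,"dy":0,"dz":1,"gripper":15},{"ax":0,"ay":0,"az":0,"dx":0,"dy":0,"dz":0.5,"gripper":15},{"ax":0,"ay":0,"az":0,"dx":0,"dy":0,"dz":0,"gripper":15}]';python3 st.py
```

```text
time: 16.15
position: [0.6097, 0.1269, 0.1467]
tool_rot: [0.991, -0.135, 0.0, 0.0]
ft_force: [-0.3, -0.8, -8.3]
grip_width: 0.0292
time: 16.85
position: [0.6098, 0.1269, 0.1328]
tool_rot: [0.991, -0.135, 0.0, 0.0]
ft_force: [-1.1, -1.7, -3.2]
grip_width: 0.0291
time: 17.45
position: [0.6098, 0.1269, 0.1271]
tool_rot: [0.991, -0.135, 0.0, 0.0]
ft_force: [-1.5, -1.1, -1.4]
grip_width: 0.0291
[0.60980803 0.12692548 0.12712677] [[0.964, -0.267, 0.0], [-0.267, -0.964, -0.0], [0.0, -0.0, -1.0]] -15.47845459891401 [ 0.03  0.64  1.52 -0.    0.98  1.87] [-1.5 -1.1 -1.4]
to G tool mm [-111.66989208    0.75250117   93.11156872]
to K tool mm [0.10524767 0.41224129 4.12678149]
```

```bash
python3 -m inch '[{"ax":0,"ay":0,"az":0,"dx":0,"dy":0,"dz":1,"gripper":15},{"ax":0,"ay":0,"az":0,"dx":0,"dy":0,"dz":0.8,"gripper":15},{"ax":0,"ay":0,"az":0,"dx":0,"dy":0,"dz":0.6,"gripper":15},{"ax":0,"ay":0,"az":0,"dx":0,"dy":0,"dz":0.2,"gripper":15},{"ax":0,"ay":0,"az":0,"dx":0,"dy":0,"dz":0,"gripper":15},{"ax":0,"ay":0,"az":0,"dx":0,"dy":0,"dz":0,"gripper":15}]';python3 st.py
python3 - <<'E'
from rig import robot
from h import *
print(robot.get_obs()["ft_force"])
E
```

```text
time: 18.05
position: [0.6098, 0.1269, 0.1246]
tool_rot: [0.991, -0.135, 0.0, 0.0]
ft_force: [-1.9, -1.4, 0.5]
grip_width: 0.0293
[0.60981958 0.12691894 0.12457011] [[0.964, -0.267, 0.0], [-0.267, -0.964, -0.0], [0.0, -0.0, -1.0]] -15.478828351725744 [ 0.03  0.64  1.52 -0.    0.97  1.87] [-1.9 -1.4  0.5]
to G tool mm [-111.68329414    0.7503227    90.55381284]
to K tool mm [0.09270966 0.40899776 1.57011507]
[-1.88084728 -1.42158351  0.45598924]
```

```bash
python3 -m inch '[{"ax":0,"ay":0,"az":0,"dx":0,"dy":0,"dz":0.3,"gripper":15},{"ax":0,"ay":0,"az":0,"dx":0,"dy":0,"dz":0,"gripper":15},{"ax":0,"ay":0,"az":0,"dx":0,"dy":0,"dz":0,"gripper":36},{"ax":0,"ay":0,"az":0,"dx":0,"dy":0,"dz":0,"gripper":45},{"ax":0,"ay":0,"az":0,"dx":0,"dy":0,"dz":0,"gripper":60},{"ax":0,"ay":0,"az":0,"dx":0,"dy":0,"dz":0,"gripper":65},{"ax":0,"ay":0,"az":0,"dx":0,"dy":0,"dz":0,"gripper":65},{"ax":0,"ay":0,"az":0,"dx":0,"dy":0,"dz":0,"gripper":65}]'; python3 st.py
```

```text
time: 18.85
position: [0.6099, 0.127, 0.1241]
tool_rot: [0.991, -0.135, 0.0, -0.0]
ft_force: [0.4, -0.7, -0.0]
grip_width: 0.0555
[0.60994936 0.12700909 0.12412752] [[0.964, -0.267, 0.0], [-0.267, -0.964, 0.0], [0.0, -0.0, -1.0]] -15.480863205118695 [0.03 0.64 1.52 0.   0.97 1.87] [ 0.4 -0.7 -0. ]
to G tool mm [-111.79991162    0.89214042   90.09157137]
to K tool mm [-0.00841914  0.53071409  1.1274124 ]
```

Free. Retreat up and back toward the robot so that the top camera can see.

```bash
python3 -m inch '[{"ax":0,"ay":0,"az":0,"dx":0,"dy":0,"dz":-5,"gripper":65},{"ax":0,"ay":0,"az":0,"dx":0,"dy":0,"dz":-15,"gripper":65},{"ax":0,"ay":0,"az":0,"dx":0,"dy":0,"dz":-25,"gripper":65},{"ax":0,"ay":0,"az":0,"dx":0,"dy":0,"dz":-30,"gripper":65},{"ax":0,"ay":0,"az":0,"dx":0,"dy":0,"dz":-30,"gripper":65},{"ax":0,"ay":0,"az":0,"dx":-15,"dy":0,"dz":-10,"gripper":65},{"ax":0,"ay":0,"az":0,"dx":-30,"dy":10,"dz":0,"gripper":65},{"ax":0,"ay":0,"az":0,"dx":-35,"dy":20,"dz":0,"gripper":65}]';python3 -m inch '[{"ax":0,"ay":0,"az":0,"dx":-30,"dy":30,"dz":0,"gripper":65},{"ax":0,"ay":0,"az":0,"dx":-20,"dy":40,"dz":0,"gripper":65},{"ax":0,"ay":0,"az":0,"dx":-10,"dy":40,"dz":0,"gripper":65},{"ax":0,"ay":0,"az":0,"dx":0,"dy":40,"dz":0,"gripper":65},{"ax":0,"ay":0,"az":0,"dx":0,"dy":40,"dz":0,"gripper":65},{"ax":0,"ay":0,"az":0,"dx":0,"dy":25,"dz":0,"gripper":65},{"ax":0,"ay":0,"az":0,"dx":0,"dy":10,"dz":0,"gripper":65},{"ax":0,"ay":0,"az":0,"dx":0,"dy":0,"dz":0,"gripper":65}]'; python3 -m inch '[{"ax":0,"ay":0,"az":0,"dx":0,"dy":0,"dz":0,"gripper":65}]'
python3 - <<'E'
from h import *
from rig import optics
s=optics.camera("side");crop(s,250,190,350,280,"pics/s9.png",6)
t=optics.camera("top");crop(t,240,150,310,250,"pics/t9.png",6);cv2.imwrite("pics/tf.png",t["img"][:,:,::-1])
a,b=load("side0.npz")["img"],s["img"];print("side knob diff",np.abs(a[195:230,270:305].astype(int)-b[195:230,270:305]).mean())
E
```

```text
time: 19.65
position: [0.5234, 0.1201, 0.239]
tool_rot: [0.991, -0.134, 0.0, -0.0]
ft_force: [-0.5, -0.4, -0.9]
grip_width: 0.0563
time: 20.45
position: [0.4058, -0.0815, 0.2388]
tool_rot: [0.991, -0.136, -0.001, -0.0]
ft_force: [0.2, 0.5, 0.2]
grip_width: 0.0567
time: 20.55
position: [0.4063, -0.0804, 0.2389]
tool_rot: [0.991, -0.135, -0.0, -0.001]
ft_force: [-1.1, 0.3, 0.0]
grip_width: 0.0565
side knob diff 10.213333333333333
```

View pics/s9.png

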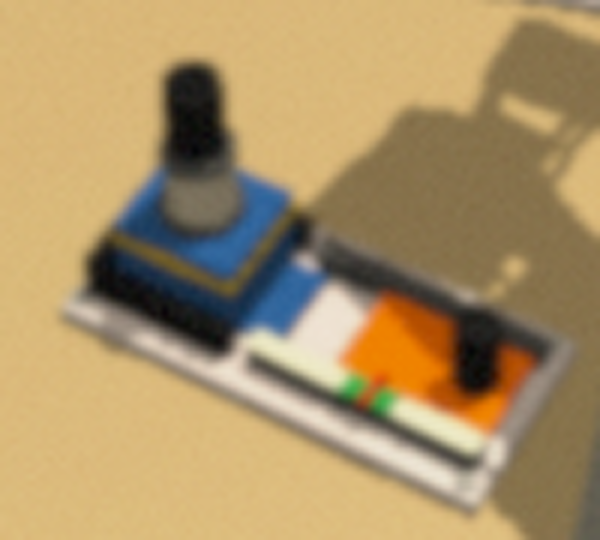

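View pics/t9.png

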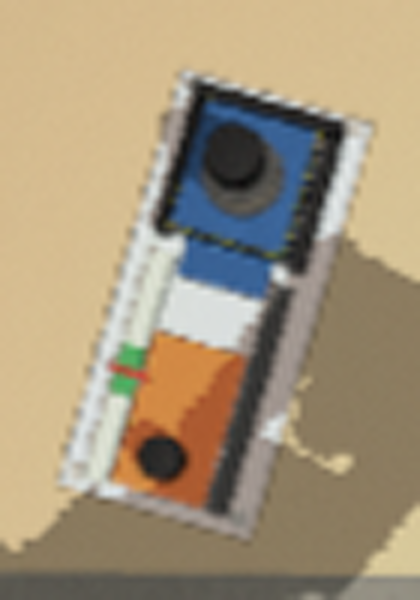

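View pics/tf.png

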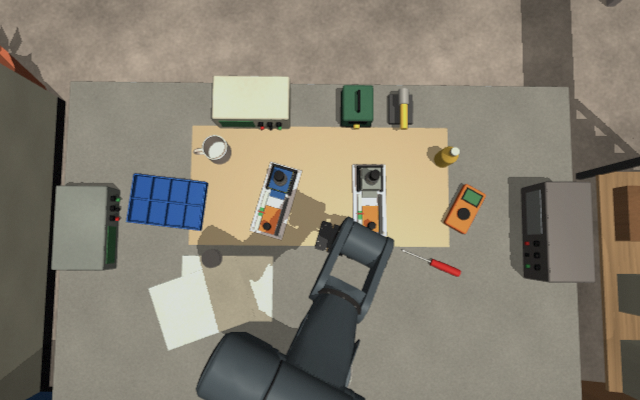

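The pointer is centred on the green stripe (top crop 128,372). The knob and module look the same as at the start (side crop 191,72), and the bystanders haven't moved.

```bash
python3 -c "
from rig import robot
print(robot.hand_in())"
```

```text
the job is handed in; nothing more can be done
None
```

The clip held: the blue module stayed seated under about 13 N, with only the clip holding it. I handed the job in at about 20.7 s.

- **Gate:** I drew it out about 43 mm. The side and top pictures show the red pointer in the middle of the green stripe.
- **Pull:** I raised the gauge knob smoothly by 34.9 mm. The force read 12.3–13.7 N, and the last reading of the rise was 13.1 N. About half the green band was out of the tube and no red showed. I held it for about 2.5 s.
- **Return:** I eased the knob back to the height I started from, where the vertical force read about 0, then let go.
- **Last pictures:** The knob and module are where they were at the start. The grey nest and the other things on the bench look unmoved, though the arm partly hid the grey nest's gate end in the top view. The gripper is clear of everything.

**Small disagreements:** While holding, the force read about 1 N above the 12.2 N the spring should give at that height, which I put down to friction and sensor noise. There was also a sideways force of 2–4 N. The gauge-knob height worked out from the two camera views was about 6 mm too high, so I went by the stated height. The first two moves were refused as "invalid input" because each row needs all its fields; nothing moved.

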